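# Take the depth of the mounting bore in a plinth

## Task

Find how deep the hole in the square plinth is with the depth gauge that stands in the tool block: set the gauge's cross beam on the plinth over the hole, slide the rod down until it bottoms out, and keep pressing it lightly against the bottom for about a second, without ramming it. Then let go and leave the gauge standing upright on the plinth, beam flat on the wood and rod on the bottom of the hole, so that the depth can be read; leave everything else where it is.

Things in the scene. Friction and masses are not known exactly. Their poses are not given: they have to be found in the camera images.
- gauge: Depth gauge: aluminium cross beam, 100 x 28 x 20 mm (its x, y, z), a steel rod through its middle. Origin: centre of the beam's underside, on the rod's axis; z up along the rod. At the start it lies on the tool block, the rod hanging in the block's 16 mm hole. A small brass screw (25 mm to -y of the rod) nips the rod. Carried by the rod's head, the beam comes along. About 150 g.
- gauge_rod (a joint): How far the rod's tip stands out below the beam's underside, in m: 0 flush, grows as the rod is pushed down through the beam, at most 0.095. It is the depth reading. The rod slides against about 2.5 N of friction and stays where it is left. At the start 0.012 to 0.028.
- rod_head (a point): Middle of the knurled steel head at the top of the rod, the grip: a cylinder 22 mm across and 28 mm tall, this point 14 mm below its flat top and 151 mm above the rod's tip.
- rod_tip (a point): Lower end of the rod, 8 mm across; the rod is 165 mm long in all, head included.
- plinth: Square wooden plinth, 110 x 110 mm and 70 mm high, heavy and fixed to the table. Origin: centre of its underside. A blind hole 20 mm across is bored straight down in the middle of its top.
- bore_mouth (a point): Centre of the hole's mouth, level with the plinth's top face, z up.
- bore_floor: Flat bottom of the hole (origin: its centre, on the surface, z up). The hole is 36 to 58 mm deep, different each time. It is hard: when the rod meets it the push rises at once above the sliding friction.
- tool_block: Dark wooden tool block, 64 x 130 mm and 60 mm high (its x, y, z), fixed; origin: centre of its underside. The gauge hangs 35 mm to -y of its middle; in the other half stand awls and pencils, up to 135 mm above the table.
- round_base: Turned round wooden base, 104 mm across and 45 mm high, also bored, fixed; not the one to measure. Origin: centre of its underside.
- pebble: Loose white pebble, 68 mm across, 42 mm high; origin under its centre. Leave it.
- sanding_block: Loose cork sanding block, 60 x 105 x 32 mm; origin under its centre. Leave it.
- glue: Loose white bottle, 48 mm across, 105 mm tall; origin under its centre. Leave it.
- dish: Loose small blue dish, 100 mm across, 32 mm high; origin under its centre. Leave it.
- oil_jar: Loose amber jar, 54 mm across, 70 mm tall; origin under its centre. Leave it.
Things that resemble listed ones, but are neither listed nor needed, are in the scene too. There is more than one size of the gauge; the job needs the smallest.

How it is judged:
By the outcome, as a careful person would: the job done as asked, in the order asked, and still so for the second after the job is handed in, with the robot touching nothing.
It also fails if it takes over 45 s, if anything falls off the work surface, if the arm or the gripper's body presses on something with over 40 N, if the wrist force passes 120 N, or if a joint passes its speed limit or range.

## Robot

A 6-joint arm with a two-finger parallel gripper is mounted at the origin on the work surface. World frame = base frame: x ahead of the robot, y to its left, z up, the work surface at z = 0. Lengths are in m, angles in rad, forces in N, time in s.
With the tool pointing down it reaches from about 0.4 to 0.825 m from the base axis. Payload 7 kg.
Tool frame: the origin (TCP) lies on the centre line of the jaws, within the pads' length; the fingertips stand 22 mm ahead of it and the grasp point (between the pads) lies 3 mm ahead of it; z points along the fingers, y is the line along which they close (so a half turn about z gives the same grasp; the last joint's range is limited). The gripper opens to 88 mm and grips with 3 to 60 N. Pads are 19 mm wide; open, the fingers measure 130 mm over their backs; the gripper's body (78 mm by 193 mm) begins 47 mm behind the grasp point.
Start: joints at [-1.015, 0.359, 0.012, 0, -1.224, -0.288], TCP at [0.179, -0.651, 0.249] pointing down, gripper open.
Joint ranges: [-3.07, 3.07], [-1.43, 2.12], [-1.02, 1.25], [-3.03, 1.67], [-3.05, -0], [-3.03, 3.03]. Speed limits (rad/s): [2.39, 2.39, 3.01, 3.14, 3.14, 3.14].

## Interface

Orientations are given as [roll, pitch, yaw] about the fixed x, y, z axes, in that order (R = Rz(yaw) Ry(pitch) Rx(roll)).
In Python, from station import monitor, viewer, order gives the robot as it stands. The module is installed in compiled form; this text tells all that it offers.
- The arm moves only by the tool servo_tool, never from a script. Its argument "targets" is a list of rows, each an object with "angular": the turn, a rotation vector about the tool's x, y, z in degrees, a list of three; "xyz": the shift along the tool's x, y, z in cm, a list of three; "claw": the finger opening in cm, from 0 to 8.76. A call has 1 to 20 rows; each row shifts and turns the commanded pose from where the row before left it, along the tool's axes as they then stand; what a row does not reach is not made up. A row lasts 1/10 s, in which the tool goes at most 50 mm and 8.59 degrees, less where a joint would pass 70% of its speed; a pose out of reach is approached as far as the arm can. A call is refused whole if a number of a shift passes 5 or a number of a turn 8.59, either way. A call with a gripper value outside its range is refused whole. The fingers move at their own pace and stop on an object; "force" is the grip in N (left out, the last holds). Time passes only in rows, so rows that do not move let the fingers close. It gives the time, the measured TCP pose, the force, the opening and the grip force at its end, in the units of the state.
- monitor.get_state(): the state, without advancing time (a new reading comes with each control period).
- viewer.grab_frame(name): name is "scene" or "top"; returns a dict with "color" (384x512x3 uint8, blue, green, red), "fovy" (degrees; the focal length in pixels is half the picture's height over the tangent of half this angle, whatever the lens; pixels are square), "cx", "cy" (the principal point, pixels), "R" (3x3) and "t" (3): a world point X has camera coordinates R X + t. Camera axes: x right, y down, z forward; pixel columns grow to the right and rows downward; lengths in m; the calibration is good to about 2 mm. A picture is of the moment at which its call begins. There is no depth.
- order.job_done(): hands the job in; it is judged then, once.
The state is a dict: "t": time; "q": joint angles; "qd": joint speeds; "joint_efforts": joint torques, N m; "eef_pos": TCP position; "ee_rot": TCP orientation; "force": force on the tool from outside, world axes, zero at the start; "moment": the same for the moment, N m; "width": finger opening in m; "gripper_force": force on a finger pad.
Only numpy, scipy, OpenCV 4.12 (cv2) and the standard library are available. Lean on these libraries where they do the work, as an engineer would, in place of code of your own. Each camera call takes 0.05 s, during which the arm holds its last target. There are 200 camera calls.

## Working session

There is one attempt and no reset: what is moved stays moved. The work goes in short steps, Python scripts to look and compute and a tool call to move; the robot and the scene stay as the last step left them, time stands still between calls to the robot, and variables do not carry over. Pictures are saved under pics/ and viewed, at most 10 in all, crops included, and the job is handed in when it is done.

Besides the shell and the picture viewer there is one more tool, called after "Call:" by a JSON object that holds its "op" and its "data". servo_tool: Moves the arm, as the interface text tells. Its arguments: {"type":"object","properties":{"targets":{"type":"array"},"force":{"type":"number"}},"required":["targets"]}

```bash
mkdir -p pics; cat > h.py <<'E'
import numpy as np, cv2, pickle
def grab(name,fn):
    from station import viewer
    f=viewer.grab_frame(name); cv2.imwrite(f'pics/{fn}.png',f['color']); pickle.dump(f,open(f'pics/{fn}.pkl','wb')); return f
def load(fn): return pickle.load(open(f'pics/{fn}.pkl','rb'))
def ray(f,u,v):
    F=f['color'].shape[0]/2/np.tan(np.radians(f['fovy'])/2); R=np.array(f['R']);t=np.array(f['t'])
    d=R.T@np.array([(u-f['cx'])/F,(v-f['cy'])/F,1]); return -R.T@t,d/np.linalg.norm(d)
def onz(f,u,v,z):
    o,d=ray(f,u,v); return o+d*(z-o[2])/d[2]
def proj(f,X):
    F=f['color'].shape[0]/2/np.tan(np.radians(f['fovy'])/2); c=np.array(f['R'])@np.array(X)+np.array(f['t'])
    return np.array([F*c[0]/c[2]+f['cx'],F*c[1]/c[2]+f['cy']])
def tri(f1,p1,f2,p2):
    o1,d1=ray(f1,*p1);o2,d2=ray(f2,*p2)
    s=np.linalg.lstsq(np.c_[d1,-d2],o2-o1,rcond=None)[0]
    a,b=o1+s[0]*d1,o2+s[1]*d2; return (a+b)/2,np.linalg.norm(a-b)
E
python3 - <<'E'
from h import *
from station import monitor
a=grab('scene','s0');b=grab('top','t0')
for f in(a,b): print(f['fovy'],f['cx'],f['cy'],-np.array(f['R']).T@np.array(f['t']))
print(monitor.get_state())
E
```

```text
46.1941978979912 248.00071663309726 184.70323583992592 [0.86001785 0.63546996 1.3034053 ]
57.61549509145501 254.2849431307709 192.72092270993133 [0.42262256 0.00450602 1.07891177]
{'t': 0.1, 'q': array([-1.01488654e+00,  3.59328628e-01,  1.11461857e-02, -3.03352175e-04,
       -1.22411663e+00, -2.88109376e-01]), 'qd': array([ 0.00030436, -0.00267008,  0.001259  ,  0.00185246,  0.00091846,
       -0.00027342]), 'joint_efforts': array([-1.51791290e-03, -5.84163845e+01,  2.93752581e+01,  7.01562747e+00,
        1.00997166e-02, -4.79220512e-05]), 'eef_pos': array([ 0.17848199, -0.65054784,  0.24770678]), 'ee_rot': array([ 3.14007081e+00, -1.53598026e-04, -2.87389541e+00]), 'force': array([0.58546457, 0.02844812, 0.15998737]), 'moment': array([-0.02599639, -0.01694329,  0.04528287]), 'gripper_force': 0.0, 'width': 0.08788685575888255}
```

View pics/s0.png

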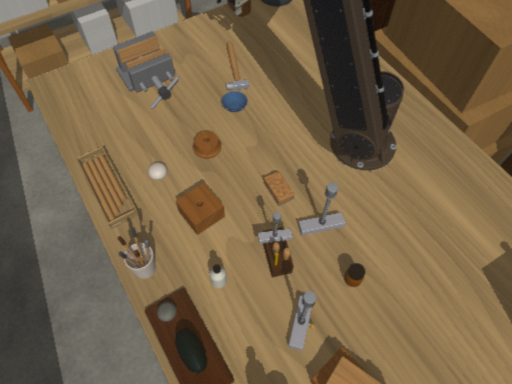

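View pics/t0.png

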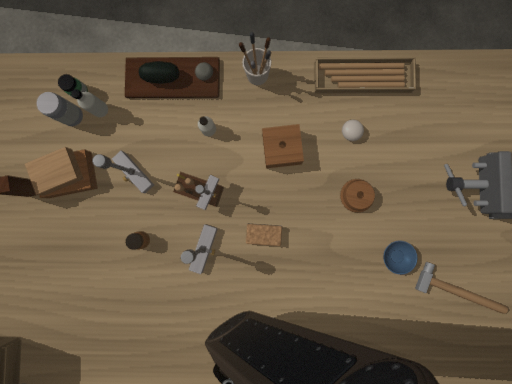

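Scene and top views agree. There are three candidate gauges:
- in the tool block: scene (276,228), top (204,191)
- freestanding: scene (325,210), top (200,250)
- freestanding: scene (303,320), top (122,168)

I choose the one in the dark tool block, which is the smallest. The square plinth is at scene (200,207), top (283,146). The round base at top (358,196) is not the target. I'll check this in one close crop and measure.

```bash
python3 - <<'E'
from h import *
a=load('s0');b=load('t0')
A=cv2.resize(a['color'][165:285,165:325],None,fx=5,fy=5,interpolation=cv2.INTER_CUBIC)[:600]
B=b['color'][120:220,165:310]
A=cv2.resize(a['color'][175:280,170:300],None,fx=3,fy=3,interpolation=3); B=cv2.resize(B,None,fx=2.8,fy=2.8,interpolation=3)
h=max(A.shape[0],B.shape[0]); im=np.zeros((h,A.shape[1]+B.shape[1],3),np.uint8); im[:A.shape[0],:A.shape[1]]=A; im[:B.shape[0],A.shape[1]:]=B
print(im.shape); cv2.imwrite('pics/c0.png',im)
print('axes',proj(b,[.5,0,0]),proj(b,[.6,0,0]),proj(b,[.5,.1,0]))
print('block px->',onz(b,204,191,.08),onz(b,283,146,.07),onz(a,200,207,.07),onz(a,275,236,.08))
E
```

```text
(315, 796, 3)
axes [265.92110348 191.14660041] [266.04239972 159.1322813 ] [233.69557114 191.019852  ]
block px-> [0.49398248 0.17867408 0.08      ] [ 0.62719424 -0.0489967   0.07      ] [ 0.63761785 -0.03309412  0.07      ] [0.49378181 0.17618803 0.08      ]
```

View pics/c0.png

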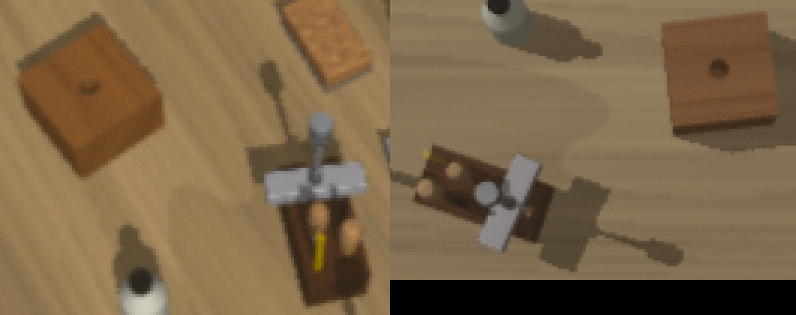

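The crop confirms the choice. The small gauge lies across the dark block's end, with its head at about top px (199,189) and scene px (276,217). The bore mouth is at about top px (282.5,144.6) and scene px (199.7,204.3). Next I measure them precisely.

```bash
python3 - <<'E'
from h import *
a=load('s0');b=load('t0')
for f,nm,boxs in((a,'s',dict(beam=(250,175,302,250),pl=(170,178,228,235))),(b,'t',dict(beam=(185,165,225,212),pl=(258,118,308,172)))):
    for k,(x0,y0,x1,y1) in boxs.items():
        c=f['color'][y0:y1,x0:x1]; s=4
        c=cv2.resize(c,None,fx=s,fy=s,interpolation=cv2.INTER_LINEAR); H=cv2.cvtColor(c,cv2.COLOR_BGR2HSV)
        if k=='beam': m=((H[...,1]<70)&(H[...,2]>85)).astype(np.uint8)*255
        else:
            g=c.astype(int); m=((H[...,1]>115)&(H[...,2]>(95 if nm=='t' else 105))).astype(np.uint8)*255
        cs,_=cv2.findContours(m,cv2.RETR_EXTERNAL,cv2.CHAIN_APPROX_NONE)
        for q in sorted(cs,key=cv2.contourArea)[::-1][:3]:
            ar=cv2.contourArea(q)
            if ar<150: continue
            M=cv2.moments(q); fx=lambda p:(np.array(p)+.5)/s-.5+[x0,y0]
            h=.08 if k=='beam' else .07
            bx=np.array([onz(f,*fx(p),h)[:2] for p in cv2.boxPoints(cv2.minAreaRect(q))])
            print(nm,k,int(ar/s/s),fx([M['m10']/M['m00'],M['m01']/M['m00']]).round(1),'ctr',bx.mean(0).round(4),'sides',np.linalg.norm(bx[1]-bx[0]).round(4),np.linalg.norm(bx[2]-bx[1]).round(4),'ang',np.degrees(np.arctan2(*(bx[1]-bx[0])[::-1])).round(1))
        cv2.imwrite(f'pics/m_{nm}_{k}.png',np.hstack([c,cv2.cvtColor(m,cv2.COLOR_GRAY2BGR)]))
print('bore',onz(b,282.5,144.6,.07),onz(a,199.7,204.3,.07),tri(b,(282.5,144.6),a,(199.7,204.3)))
print('headtop',tri(b,(199.3,188.9),a,(276.5,215)))
ims=[cv2.imread(f'pics/m_{n}_{k}.png') for n in'st' for k in('beam','pl')]
w=[np.pad(i,((0,300-i.shape[0]),(0,470-i.shape[1]),(0,0))) for i in ims]
cv2.imwrite('pics/m.png',cv2.resize(np.vstack([np.hstack(w[:2]),np.hstack(w[2:])]),(800,510)))
E
```

```text
s beam 376 [274.6 235.2] ctr [0.4895 0.1656] sides 0.1057 0.06 ang 157.3
s beam 66 [276.7 216.7] ctr [0.4549 0.1252] sides 0.0247 0.0381 ang 148.9
s beam 35 [300.  225.7] ctr [0.4144 0.1898] sides 0.0114 0.0497 ang 148.9
s pl 1650 [200.5 208.3] ctr [ 0.6367 -0.0305] sides 0.1437 0.1574 ang -172.2
t beam 315 [207.  192.1] ctr [0.4912 0.1697] sides 0.1028 0.0325 ang -23.2
t beam 53 [198.9 188.5] ctr [0.5011 0.1934] sides 0.0239 0.0237 ang -63.1
t pl 1389 [282.4 144.2] ctr [ 0.632  -0.0473] sides 0.1127 0.1111 ang -83.3
bore [ 0.63132504 -0.04753862  0.07      ] [ 0.63388719 -0.04218366  0.07      ] (array([ 0.63268929, -0.04761807,  0.0609255 ]), np.float64(0.0012631476958835121))
headtop (array([0.49100701, 0.16965971, 0.1997898 ]), np.float64(0.0006921633104586221))
```

View pics/m.png

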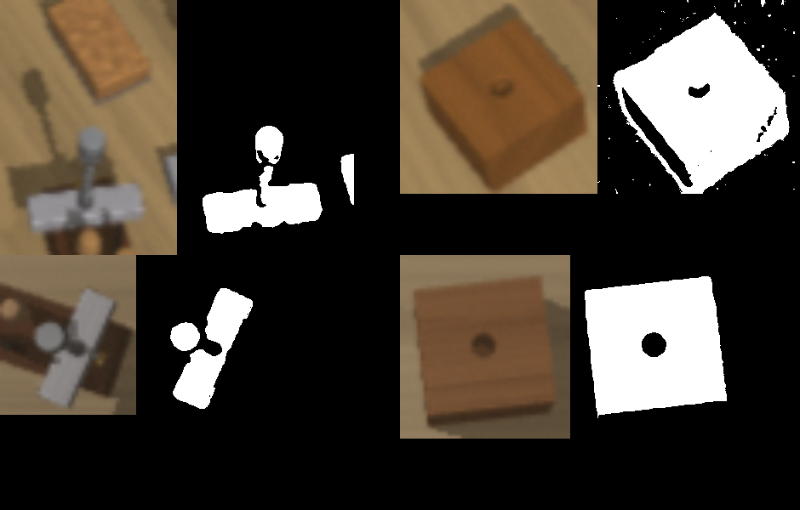

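The masks are clean.

| Thing | World position (m) | Check |
|---|---|---|
| Gauge axis | (0.491, 0.170), beam x at about -23° | beam sides 103 x 32 mm |
| Head top | z ≈ 0.200 | within the expected 0.197–0.213 |
| Bore | (0.632, -0.047) | plinth measured 112 x 111 mm, edges at about 6.7° |

I'll go via (0.52, -0.35).

```bash
cat >> h.py <<'E'
from scipy.spatial.transform import Rotation as Ro
def delta(p,q,rpy): return (Ro.from_euler('xyz',rpy).inv().apply(np.array(q)-np.array(p))*100).round(2)
E
python3 - <<'E'
from h import *
a=load('s0');b=load('t0')
print('big gauge heads',tri(b,(187,257),a,(331,190)),tri(b,(100,161),a,(309,298)))
y=[np.pi,0,-2.874]
P=[(.178,-.651,.248),(.52,-.35,.28),(.491,.17,.28)]
for p,q in zip(P,P[1:]): print(delta(p,q,y))
E
```

```text
big gauge heads (array([0.32331263, 0.19217378, 0.22250593]), np.float64(0.003036485714258734)) (array([0.5573676 , 0.41407327, 0.2282357 ]), np.float64(0.00026684840345857))
[-40.94  19.99  -3.2 ]
[-10.95  50.92   0.  ]
```

Call:
{"op": "servo_tool", "data": {"targets": [{"xyz": [-3.4,1.67,-0.27],"angular": [0,0,0],"claw": 8},{"xyz": [-3.4,1.67,-0.27],"angular": [0,0,0],"claw": 8},{"xyz": [-3.4,1.67,-0.27],"angular": [0,0,0],"claw": 8},{"xyz": [-3.4,1.67,-0.27],"angular": [0,0,0],"claw": 8},{"xyz": [-3.4,1.67,-0.27],"angular": [0,0,0],"claw": 8},{"xyz": [-3.4,1.67,-0.27],"angular": [0,0,0],"claw": 8},{"xyz": [-3.4,1.67,-0.27],"angular": [0,0,0],"claw": 8},{"xyz": [-3.4,1.67,-0.27],"angular": [0,0,0],"claw": 8},{"xyz": [-3.4,1.67,-0.27],"angular": [0,0,0],"claw": 8},{"xyz": [-3.4,1.67,-0.27],"angular": [0,0,0],"claw": 8},{"xyz": [-3.4,1.67,-0.27],"angular": [0,0,0],"claw": 8},{"xyz": [-3.4,1.67,-0.27],"angular": [0,0,0],"claw": 8}]}}

```text
t: 1.3
eef_pos: [0.5199, -0.3483, 0.2808]
ee_rot: [3.141, -0.0, -2.874]
force: [0.6, -0.1, 0.3]
width: 0.0801
gripper_force: 0.0
```

Call:
{"op": "servo_tool", "data": {"targets": [{"xyz": [-0.73,3.4,0],"angular": [0,0,0],"claw": 8},{"xyz": [-0.73,3.4,0],"angular": [0,0,0],"claw": 8},{"xyz": [-0.73,3.4,0],"angular": [0,0,0],"claw": 8},{"xyz": [-0.73,3.4,0],"angular": [0,0,0],"claw": 8},{"xyz": [-0.73,3.4,0],"angular": [0,0,0],"claw": 8},{"xyz": [-0.73,3.4,0],"angular": [0,0,0],"claw": 8},{"xyz": [-0.73,3.4,0],"angular": [0,0,0],"claw": 8},{"xyz": [-0.73,3.4,0],"angular": [0,0,0],"claw": 8},{"xyz": [-0.73,3.4,0],"angular": [0,0,0],"claw": 8},{"xyz": [-0.73,3.4,0],"angular": [0,0,0],"claw": 8},{"xyz": [-0.73,3.4,0],"angular": [0,0,0],"claw": 6},{"xyz": [-0.73,3.4,0],"angular": [0,0,0],"claw": 6},{"xyz": [-0.73,3.4,0],"angular": [0,0,0],"claw": 6},{"xyz": [-0.73,3.4,0],"angular": [0,0,0],"claw": 6},{"xyz": [-0.73,3.4,0],"angular": [0,0,0],"claw": 6},{"xyz": [0,0,0],"angular": [0,0,0],"claw": 6},{"xyz": [0,0,0],"angular": [0,0,0],"claw": 6}]}}

```text
t: 3.0
eef_pos: [0.4893, 0.1717, 0.2805]
ee_rot: [-3.141, -0.001, -2.872]
force: [-0.4, 0.1, -0.4]
width: 0.0601
gripper_force: 0.0
```

Call:
{"op": "servo_tool", "data": {"targets": [{"xyz": [-0.12,-0.2,1.8],"angular": [0,0,0],"claw": 6},{"xyz": [0,0,1.8],"angular": [0,0,0],"claw": 6},{"xyz": [0,0,1.8],"angular": [0,0,0],"claw": 6},{"xyz": [0,0,1.8],"angular": [0,0,0],"claw": 6},{"xyz": [0,0,1.8],"angular": [0,0,0],"claw": 6},{"xyz": [0,0,0],"angular": [0,0,0],"claw": 6},{"xyz": [0,0,0],"angular": [0,0,0],"claw": 6}]}}

```text
t: 3.7
eef_pos: [0.4915, 0.1687, 0.1913]
ee_rot: [-3.141, -0.0, -2.875]
force: [-0.1, 0.3, 1.2]
width: 0.0601
gripper_force: 0.0
```

```bash
python3 - <<'E'
from h import *
a=grab('scene','s1');b=grab('top','t1')
A=cv2.resize(a['color'][160:260,220:340],None,fx=3.3,fy=3.3,interpolation=3);B=cv2.resize(b['color'][140:240,150:270],None,fx=3.3,fy=3.3,interpolation=3)
cv2.imwrite('pics/c1.png',np.hstack([A,B]))
E
```

```text
(no output)
```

View pics/c1.png

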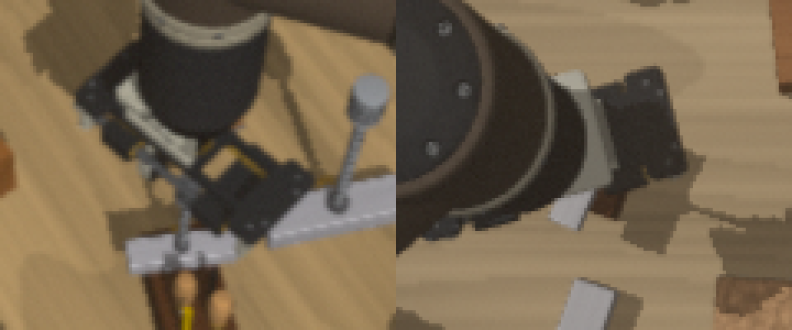

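The gripper straddles the head (scene crop about (185,195)), with the beam undisturbed below it at (185,250). Nothing else is touched, so I close.

Call:
{"op": "servo_tool", "data": {"targets": [{"xyz": [0,0,0.2],"angular": [0,0,0],"claw": 1.5},{"xyz": [0,0,0],"angular": [0,0,0],"claw": 1.5},{"xyz": [0,0,0],"angular": [0,0,0],"claw": 1.5},{"xyz": [0,0,0],"angular": [0,0,0],"claw": 1.5},{"xyz": [0,0,0],"angular": [0,0,0],"claw": 1.5},{"xyz": [0,0,0],"angular": [0,0,0],"claw": 1.5},{"xyz": [0,0,0],"angular": [0,0,0],"claw": 1.5},{"xyz": [0,0,0],"angular": [0,0,0],"claw": 1.5}], "force": 20}}

```text
t: 4.6
eef_pos: [0.4913, 0.1695, 0.1889]
ee_rot: [3.142, -0.0, -2.874]
force: [-0.0, 0.4, 0.2]
width: 0.0212
gripper_force: 20.0
```

Call:
{"op": "servo_tool", "data": {"targets": [{"xyz": [0,0,-0.5],"angular": [0,0,0],"claw": 1.5},{"xyz": [0,0,-1],"angular": [0,0,0],"claw": 1.5},{"xyz": [0,0,-1.5],"angular": [0,0,0],"claw": 1.5},{"xyz": [0,0,-1.5],"angular": [0,0,0],"claw": 1.5},{"xyz": [0,0,-1.5],"angular": [0,0,0],"claw": 1.5},{"xyz": [0,0,-1.5],"angular": [0,0,0],"claw": 1.5},{"xyz": [0,0,-1.5],"angular": [0,0,0],"claw": 1.5},{"xyz": [0,0,-1],"angular": [0,0,0],"claw": 1.5},{"xyz": [0,0,0],"angular": [0,0,0],"claw": 1.5},{"xyz": [0,0,0],"angular": [0,0,0],"claw": 1.5}]}}

```text
t: 5.6
eef_pos: [0.4911, 0.1694, 0.2887]
ee_rot: [3.141, -0.0, -2.874]
force: [0.2, 0.2, -2.5]
width: 0.0216
gripper_force: 20.0
```

```bash
python3 - <<'E'
from h import *
a=grab('scene','s2')
A=cv2.resize(a['color'][130:270,210:350],None,fx=4,fy=4,interpolation=3)
cv2.imwrite('pics/c2.png',A)
p=(.491,.170,.287); print(delta(p,(.6317,-.0474,.287),[np.pi,0,-2.874]))
E
```

```text
[ -7.82 -24.69  -0.  ]
```

View pics/c2.png

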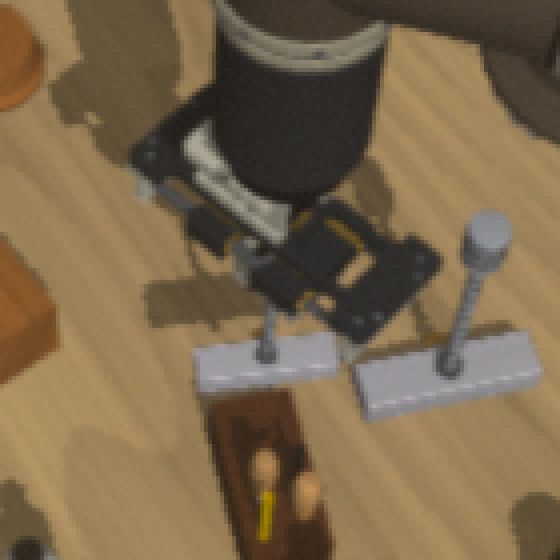

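The gauge is lifted clear: its beam shows at crop (265,362), level, with the tool block visible below it. Now over the bore, turning the beam square to the plinth.

Call:
{"op": "servo_tool", "data": {"targets": [{"xyz": [-0.36,-1.2,0],"angular": [0,0,0],"claw": 1.5},{"xyz": [-0.76,-2.4,0],"angular": [0,0,0],"claw": 1.5},{"xyz": [-0.76,-2.4,0],"angular": [0,0,0],"claw": 1.5},{"xyz": [-0.76,-2.4,0],"angular": [0,0,0],"claw": 1.5},{"xyz": [-0.76,-2.4,0],"angular": [0,0,0],"claw": 1.5},{"xyz": [-0.76,-2.4,0],"angular": [0,0,0],"claw": 1.5},{"xyz": [-0.76,-2.4,0],"angular": [0,0,0],"claw": 1.5},{"xyz": [-0.76,-2.4,0],"angular": [0,0,0],"claw": 1.5},{"xyz": [-0.76,-2.4,0],"angular": [0,0,0],"claw": 1.5},{"xyz": [-0.76,-2.4,0],"angular": [0,0,0],"claw": 1.5},{"xyz": [-0.6,-1.9,0],"angular": [0,0,0],"claw": 1.5},{"xyz": [0,0,0],"angular": [0,0,-3],"claw": 1.5},{"xyz": [0,0,0],"angular": [0,0,-6],"claw": 1.5},{"xyz": [0,0,0],"angular": [0,0,-6],"claw": 1.5},{"xyz": [0,0,0],"angular": [0,0,-6],"claw": 1.5},{"xyz": [0,0,0],"angular": [0,0,-6],"claw": 1.5},{"xyz": [0,0,0],"angular": [0,0,-3],"claw": 1.5},{"xyz": [0,0,0],"angular": [0,0,0],"claw": 1.5},{"xyz": [0,0,0],"angular": [0,0,0],"claw": 1.5}]}}

```text
t: 7.55
eef_pos: [0.6318, -0.0486, 0.2883]
ee_rot: [3.141, -0.001, -2.352]
force: [-0.1, -0.1, -2.4]
width: 0.0213
gripper_force: 20.0
```

```bash
python3 - <<'E'
from h import *
from station import monitor
s=monitor.get_state(); p,r=s['eef_pos'],s['ee_rot']; print(p,r,s['force'],s['q'])
a=grab('scene','s3'); b=grab('top','t3')
print('to bore',delta(p,(.6317,-.0474,p[2]),r))
x,y,z=p; h=z-.003
print('expect tip px',proj(a,(x,y,h-.151)),'head',proj(a,(x,y,h)),'bore',proj(a,(.6317,-.0474,.07)))
A=cv2.resize(a['color'][130:270,130:270],None,fx=4,fy=4,interpolation=3)
cv2.imwrite('pics/c3.png',A)
E
```

```text
[ 0.63178944 -0.04857574  0.28827378] [ 3.14094418e+00 -9.58931198e-04 -2.35222330e+00] [-0.14023418 -0.10176755 -2.42677424] [ 2.30752998e-01  2.70247953e-01 -2.35241625e-02 -4.34980877e-05
 -1.27818107e+00 -1.01216771e+00]
to bore [-0.08  0.09 -0.  ]
expect tip px [197.33185406 191.97612242] head [191.91034879 163.6332982 ] bore [199.54181186 202.75275774]
```

View pics/c3.png

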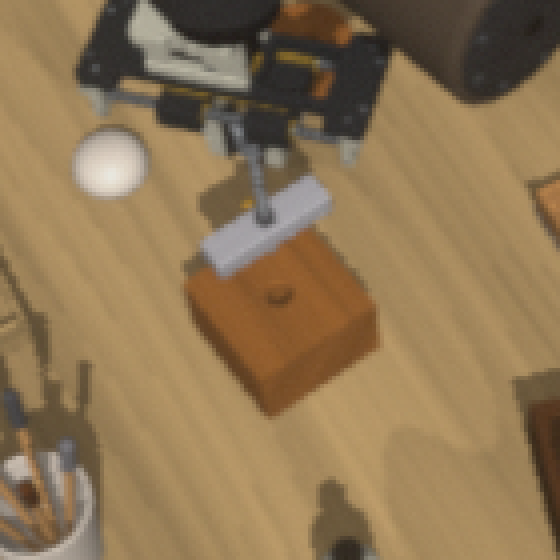

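The beam is square to the plinth. The rod enters the beam at crop (265,216), i.e. px (196.3,184), within about 1 mm of prediction. The bore at crop (279,295), i.e. (199.7,203.7), agrees with my estimate. Lowering now, with a softer grip so the push is limited.

Call:
{"op": "servo_tool", "data": {"targets": [{"xyz": [-0.08,0.09,0.5],"angular": [0,0,0],"claw": 1.5},{"xyz": [0,0,1],"angular": [0,0,0],"claw": 1.5},{"xyz": [0,0,1],"angular": [0,0,0],"claw": 1.5},{"xyz": [0,0,1],"angular": [0,0,0],"claw": 1.5},{"xyz": [0,0,1],"angular": [0,0,0],"claw": 1.5},{"xyz": [0,0,0.8],"angular": [0,0,0],"claw": 1.5},{"xyz": [0,0,0.8],"angular": [0,0,0],"claw": 1.5},{"xyz": [0,0,0.7],"angular": [0,0,0],"claw": 1.5},{"xyz": [0,0,0],"angular": [0,0,0],"claw": 1.5},{"xyz": [0,0,0],"angular": [0,0,0],"claw": 1.5}], "force": 12}}

```text
t: 8.65
eef_pos: [0.632, -0.0469, 0.2211]
ee_rot: [-3.141, -0.0, -2.35]
force: [-0.6, 0.8, -1.2]
width: 0.0216
gripper_force: 12.0
```

```bash
python3 - <<'E'
from h import *
from station import monitor
s=monitor.get_state(); p=s['eef_pos']; print(p,s['ee_rot'],s['force'],s['width'])
a=grab('scene','s4')
print('tip z',p[2]-.154)
A=cv2.resize(a['color'][140:260,140:260],None,fx=4.8,fy=4.8,interpolation=3)
cv2.imwrite('pics/c4.png',A)
E
```

```text
[ 0.63197143 -0.0469141   0.22105465] [-3.14143228e+00 -2.22297851e-05 -2.35016851e+00] [-0.58654622  0.7505056  -1.18122833] 0.02159820673581795
tip z 0.06705465456972273
```

View pics/c4.png

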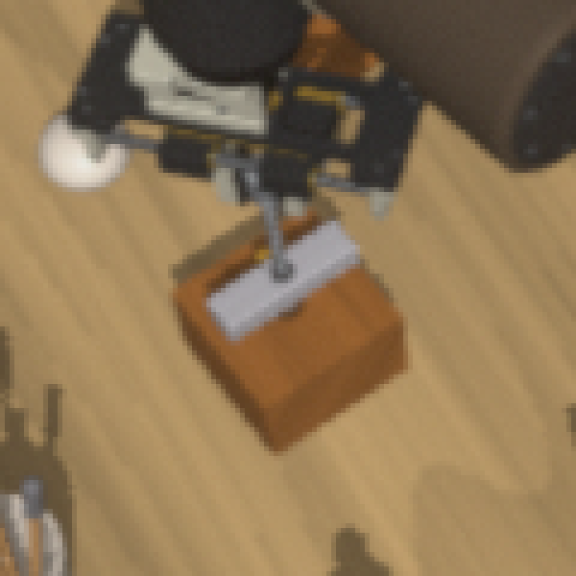

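The beam hovers just above the plinth with the rod tip at the mouth, crop about (284,285). I keep lowering in small steps and watch the force.

Call:
{"op": "servo_tool", "data": {"targets": [{"xyz": [0,0,0.2],"angular": [0,0,0],"claw": 1.5},{"xyz": [0,0,0.2],"angular": [0,0,0],"claw": 1.5},{"xyz": [0,0,0.2],"angular": [0,0,0],"claw": 1.5},{"xyz": [0,0,0.2],"angular": [0,0,0],"claw": 1.5},{"xyz": [0,0,0],"angular": [0,0,0],"claw": 1.5}]}}

```text
t: 9.2
eef_pos: [0.6316, -0.0469, 0.2125]
ee_rot: [3.141, -0.001, -2.35]
force: [-0.3, -0.4, -1.7]
width: 0.0219
gripper_force: 12.0
```

Call:
{"op": "servo_tool", "data": {"targets": [{"xyz": [0,0,0.2],"angular": [0,0,0],"claw": 1.5},{"xyz": [0,0,0.2],"angular": [0,0,0],"claw": 1.5},{"xyz": [0,0,0.2],"angular": [0,0,0],"claw": 1.5},{"xyz": [0,0,0.2],"angular": [0,0,0],"claw": 1.5},{"xyz": [0,0,0],"angular": [0,0,0],"claw": 1.5}]}}

```text
t: 9.7
eef_pos: [0.6317, -0.0469, 0.2045]
ee_rot: [3.141, -0.0, -2.35]
force: [0.2, -0.4, -2.2]
width: 0.0217
gripper_force: 12.0
```

Call:
{"op": "servo_tool", "data": {"targets": [{"xyz": [0,0,0.2],"angular": [0,0,0],"claw": 1.5},{"xyz": [0,0,0.2],"angular": [0,0,0],"claw": 1.5},{"xyz": [0,0,0.2],"angular": [0,0,0],"claw": 1.5},{"xyz": [0,0,0],"angular": [0,0,0],"claw": 1.5}]}}

```text
t: 10.1
eef_pos: [0.6318, -0.0469, 0.1987]
ee_rot: [3.141, -0.0, -2.35]
force: [0.3, 0.9, -1.1]
width: 0.0217
gripper_force: 12.0
```

Call:
{"op": "servo_tool", "data": {"targets": [{"xyz": [0,0,0.15],"angular": [0,0,0],"claw": 1.5},{"xyz": [0,0,0.15],"angular": [0,0,0],"claw": 1.5},{"xyz": [0,0,0.1],"angular": [0,0,0],"claw": 1.5},{"xyz": [0,0,0],"angular": [0,0,0],"claw": 1.5}]}}

```text
t: 10.5
eef_pos: [0.6319, -0.0469, 0.195]
ee_rot: [-3.141, 0.0, -2.35]
force: [0.6, 0.4, 0.7]
width: 0.0216
gripper_force: 12.0
```

Call:
{"op": "servo_tool", "data": {"targets": [{"xyz": [0,0,0.1],"angular": [0,0,0],"claw": 1.5},{"xyz": [0,0,0.1],"angular": [0,0,0],"claw": 1.5},{"xyz": [0,0,0.1],"angular": [0,0,0],"claw": 1.5},{"xyz": [0,0,0],"angular": [0,0,0],"claw": 1.5}]}}

```text
t: 10.9
eef_pos: [0.6319, -0.0469, 0.1918]
ee_rot: [3.142, -0.0, -2.35]
force: [-0.2, 0.2, 0.3]
width: 0.0217
gripper_force: 12.0
```

Beam is seated; force shifted to the sliding level. Creeping toward the floor.

Call:
{"op": "servo_tool", "data": {"targets": [{"xyz": [0,0,0.07],"angular": [0,0,0],"claw": 1.5},{"xyz": [0,0,0.07],"angular": [0,0,0],"claw": 1.5},{"xyz": [0,0,0.06],"angular": [0,0,0],"claw": 1.5}]}}

```text
t: 11.2
eef_pos: [0.6319, -0.0469, 0.1899]
ee_rot: [-3.142, 0.0, -2.35]
force: [-1.7, 0.5, 1.7]
width: 0.0216
gripper_force: 12.0
```

Call:
{"op": "servo_tool", "data": {"targets": [{"xyz": [0,0,0.05],"angular": [0,0,0],"claw": 1.5},{"xyz": [0,0,0.05],"angular": [0,0,0],"claw": 1.5},{"xyz": [0,0,0.05],"angular": [0,0,0],"claw": 1.5}]}}

```text
t: 11.5
eef_pos: [0.6319, -0.0469, 0.1884]
ee_rot: [-3.142, 0.0, -2.35]
force: [-0.6, 0.2, 2.7]
width: 0.0214
gripper_force: 12.0
```

```bash
python3 -c "
from station import monitor
s=monitor.get_state();print(s['eef_pos'],s['force'])"
```

```text
[ 0.63186519 -0.04688764  0.18844733] [-0.6489727   0.17063019  2.70539995]
```

Call:
{"op": "servo_tool", "data": {"targets": [{"xyz": [0,0,0.05],"angular": [0,0,0],"claw": 1.5},{"xyz": [0,0,0.05],"angular": [0,0,0],"claw": 1.5}]}}

```text
t: 11.7
eef_pos: [0.6318, -0.0469, 0.1874]
ee_rot: [3.142, -0.0, -2.35]
force: [-0.2, 0.9, 2.7]
width: 0.0216
gripper_force: 12.0
```

Call:
{"op": "servo_tool", "data": {"targets": [{"xyz": [0,0,0.05],"angular": [0,0,0],"claw": 1.5},{"xyz": [0,0,0.05],"angular": [0,0,0],"claw": 1.5},{"xyz": [0,0,0.05],"angular": [0,0,0],"claw": 1.5}]}}

```text
t: 12.0
eef_pos: [0.6318, -0.0469, 0.1859]
ee_rot: [3.142, -0.0, -2.35]
force: [-1.9, 0.5, 2.2]
width: 0.0212
gripper_force: 12.0
```

Call:
{"op": "servo_tool", "data": {"targets": [{"xyz": [0,0,0.05],"angular": [0,0,0],"claw": 1.5},{"xyz": [0,0,0.05],"angular": [0,0,0],"claw": 1.5},{"xyz": [0,0,0.05],"angular": [0,0,0],"claw": 1.5}]}}

```text
t: 12.3
eef_pos: [0.6318, -0.0469, 0.1844]
ee_rot: [3.142, -0.0, -2.35]
force: [-1.5, 0.5, 1.5]
width: 0.0219
gripper_force: 12.0
```

Call:
{"op": "servo_tool", "data": {"targets": [{"xyz": [0,0,0.05],"angular": [0,0,0],"claw": 1.5},{"xyz": [0,0,0.05],"angular": [0,0,0],"claw": 1.5}]}}

```text
t: 12.5
eef_pos: [0.6319, -0.0468, 0.1834]
ee_rot: [3.142, 0.0, -2.35]
force: [-1.7, 1.1, 1.6]
width: 0.0216
gripper_force: 12.0
```

Call:
{"op": "servo_tool", "data": {"targets": [{"xyz": [0,0,0.05],"angular": [0,0,0],"claw": 1.5},{"xyz": [0,0,0.05],"angular": [0,0,0],"claw": 1.5},{"xyz": [0,0,0.05],"angular": [0,0,0],"claw": 1.5}]}}

```text
t: 12.8
eef_pos: [0.6318, -0.0469, 0.1819]
ee_rot: [3.142, -0.0, -2.35]
force: [-1.3, 0.3, 1.2]
width: 0.0213
gripper_force: 12.0
```

Call:
{"op": "servo_tool", "data": {"targets": [{"xyz": [0,0,0.05],"angular": [0,0,0],"claw": 1.5},{"xyz": [0,0,0.05],"angular": [0,0,0],"claw": 1.5},{"xyz": [0,0,0.05],"angular": [0,0,0],"claw": 1.5}]}}

```text
t: 13.1
eef_pos: [0.6318, -0.0469, 0.1804]
ee_rot: [3.142, -0.0, -2.35]
force: [-1.9, 1.0, 1.8]
width: 0.0215
gripper_force: 12.0
```

Call:
{"op": "servo_tool", "data": {"targets": [{"xyz": [0,0,0.05],"angular": [0,0,0],"claw": 1.5},{"xyz": [0,0,0.05],"angular": [0,0,0],"claw": 1.5},{"xyz": [0,0,0.05],"angular": [0,0,0],"claw": 1.5}]}}

```text
t: 13.4
eef_pos: [0.6319, -0.0469, 0.1789]
ee_rot: [3.142, 0.0, -2.35]
force: [-1.0, 0.2, 1.7]
width: 0.0217
gripper_force: 12.0
```

Call:
{"op": "servo_tool", "data": {"targets": [{"xyz": [0,0,0.05],"angular": [0,0,0],"claw": 1.5},{"xyz": [0,0,0.05],"angular": [0,0,0],"claw": 1.5},{"xyz": [0,0,0.05],"angular": [0,0,0],"claw": 1.5}]}}

```text
t: 13.7
eef_pos: [0.6318, -0.0468, 0.1774]
ee_rot: [3.142, -0.0, -2.35]
force: [-1.8, 0.6, 1.3]
width: 0.0218
gripper_force: 12.0
```

Call:
{"op": "servo_tool", "data": {"targets": [{"xyz": [0,0,0.05],"angular": [0,0,0],"claw": 1.5},{"xyz": [0,0,0.05],"angular": [0,0,0],"claw": 1.5},{"xyz": [0,0,0.05],"angular": [0,0,0],"claw": 1.5}]}}

```text
t: 14.0
eef_pos: [0.6318, -0.0469, 0.1759]
ee_rot: [3.142, -0.0, -2.35]
force: [-1.9, 0.8, 1.4]
width: 0.0216
gripper_force: 12.0
```

Call:
{"op": "servo_tool", "data": {"targets": [{"xyz": [0,0,0.05],"angular": [0,0,0],"claw": 1.5},{"xyz": [0,0,0.05],"angular": [0,0,0],"claw": 1.5},{"xyz": [0,0,0.05],"angular": [0,0,0],"claw": 1.5}]}}

```text
t: 14.3
eef_pos: [0.6319, -0.0469, 0.1744]
ee_rot: [3.142, 0.0, -2.35]
force: [-1.6, -0.2, 1.3]
width: 0.0217
gripper_force: 12.0
```

Call:
{"op": "servo_tool", "data": {"targets": [{"xyz": [0,0,0.05],"angular": [0,0,0],"claw": 1.5},{"xyz": [0,0,0.05],"angular": [0,0,0],"claw": 1.5},{"xyz": [0,0,0.05],"angular": [0,0,0],"claw": 1.5}]}}

```text
t: 14.6
eef_pos: [0.6323, -0.0469, 0.1738]
ee_rot: [-3.141, 0.001, -2.35]
force: [-2.2, -0.1, 7.8]
width: 0.0217
gripper_force: 12.0
```

Bottomed out: the force stepped from about 1.4 to 7.8 N and the travel stopped. I hold here.

Call:
{"op": "servo_tool", "data": {"targets": [{"xyz": [0,0,0],"angular": [0,0,0],"claw": 1.5},{"xyz": [0,0,0],"angular": [0,0,0],"claw": 1.5},{"xyz": [0,0,0],"angular": [0,0,0],"claw": 1.5},{"xyz": [0,0,0],"angular": [0,0,0],"claw": 1.5}]}}

```text
t: 15.0
eef_pos: [0.6323, -0.0469, 0.1738]
ee_rot: [-3.141, 0.001, -2.35]
force: [-1.5, 1.4, 6.4]
width: 0.0214
gripper_force: 12.0
```

Call:
{"op": "servo_tool", "data": {"targets": [{"xyz": [0,0,0],"angular": [0,0,0],"claw": 1.5},{"xyz": [0,0,0],"angular": [0,0,0],"claw": 1.5},{"xyz": [0,0,0],"angular": [0,0,0],"claw": 1.5},{"xyz": [0,0,0],"angular": [0,0,0],"claw": 1.5},{"xyz": [0,0,0],"angular": [0,0,0],"claw": 1.5},{"xyz": [0,0,0],"angular": [0,0,0],"claw": 1.5},{"xyz": [0,0,0],"angular": [0,0,0],"claw": 1.5},{"xyz": [0,0,0],"angular": [0,0,0],"claw": 1.5},{"xyz": [0,0,0],"angular": [0,0,0],"claw": 1.5},{"xyz": [0,0,0],"angular": [0,0,0],"claw": 1.5}]}}

```text
t: 16.0
eef_pos: [0.6323, -0.0469, 0.1738]
ee_rot: [-3.141, 0.001, -2.35]
force: [-1.4, 1.2, 6.7]
width: 0.0218
gripper_force: 12.0
```

Held 1.4 s at about 5 N above the sliding level. Releasing.

Call:
{"op": "servo_tool", "data": {"targets": [{"xyz": [0,0,0],"angular": [0,0,0],"claw": 3},{"xyz": [0,0,0],"angular": [0,0,0],"claw": 5},{"xyz": [0,0,0],"angular": [0,0,0],"claw": 6},{"xyz": [0,0,0],"angular": [0,0,0],"claw": 6},{"xyz": [0,0,0],"angular": [0,0,0],"claw": 6}]}}

```text
t: 16.5
eef_pos: [0.6318, -0.0469, 0.1727]
ee_rot: [3.141, -0.0, -2.35]
force: [0.5, -0.0, 0.4]
width: 0.0561
gripper_force: 0.0
```

Call:
{"op": "servo_tool", "data": {"targets": [{"xyz": [0,0,-0.5],"angular": [0,0,0],"claw": 6},{"xyz": [0,0,-1.5],"angular": [0,0,0],"claw": 6},{"xyz": [0,0,-2],"angular": [0,0,0],"claw": 6},{"xyz": [0,0,-2],"angular": [0,0,0],"claw": 6},{"xyz": [0,0,-2],"angular": [0,0,0],"claw": 6},{"xyz": [0,0,-2],"angular": [0,0,0],"claw": 6},{"xyz": [2,-2,-1],"angular": [0,0,0],"claw": 6},{"xyz": [2,-2,0],"angular": [0,0,0],"claw": 6},{"xyz": [2,-2,0],"angular": [0,0,0],"claw": 6},{"xyz": [2,-2,0],"angular": [0,0,0],"claw": 6},{"xyz": [2,-2,0],"angular": [0,0,0],"claw": 6},{"xyz": [0,0,0],"angular": [0,0,0],"claw": 6},{"xyz": [0,0,0],"angular": [0,0,0],"claw": 6}]}}

```text
t: 17.8
eef_pos: [0.6326, -0.1888, 0.2831]
ee_rot: [3.142, 0.0, -2.352]
force: [0.3, -0.2, 0.3]
width: 0.0602
gripper_force: 0.0
```

```bash
python3 - <<'E'
from h import *
from station import monitor
print(monitor.get_state()['eef_pos'])
a=grab('scene','s5');b=grab('top','t5')
for z in(.07,.09,.185-.014+.0): print(z,proj(a,(.632,-.047,z)),proj(b,(.632,-.047,z)))
print('headtop pred (z=.1848)',proj(a,(.632,-.047,.1848)),proj(b,(.632,-.047,.1848)))
A=cv2.resize(a['color'][150:250,150:250],None,fx=4,fy=4,interpolation=3);B=cv2.resize(b['color'][95:195,235:335],None,fx=4,fy=4,interpolation=3)
cv2.imwrite('pics/c5.png',np.hstack([A,B]))
E
```

```text
[ 0.63256607 -0.18884837  0.28305262]
0.07 [199.51673032 202.89006335] [282.31519115 144.37132338]
0.09 [198.90958059 199.70982165] [282.67370824 142.93716973]
0.17099999999999999 [196.29254429 186.00182247] [284.28502878 136.49150436]
headtop pred (z=.1848) [195.81953644 183.52421408] [284.5882543  135.27853016]
```

View pics/c5.png

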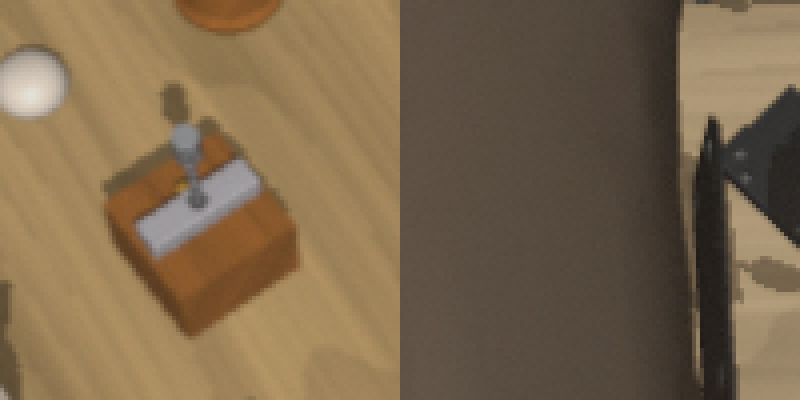

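The gauge stands upright with its beam flat on the plinth. The rod enters the beam at scene px (199.5,200.2), predicted (198.9,199.7) for a seated beam. The head top is at (196.5,182.8), predicted (195.8,183.5) for a 50 mm depth. The top view is blocked by the arm, which is clear of everything near the plinth.

```bash
python3 -c "
from station import order
print(order.job_done())"
```

```text
the job is handed in; nothing more can be done
None
```

The job is handed in: the gauge was left standing upright on the plinth, beam flat and rod on the bottom, reading about 50 mm by the arm's position, after pressing at about 5 N for 1.4 s.

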